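# Tidy the paint-mixing bench

## Robot

A 6-joint arm with a two-finger parallel gripper is mounted at the origin on the work surface. World frame = base frame: x ahead of the robot, y to its left, z up, the work surface at z = 0. Lengths are in m, angles in rad, forces in N, time in s.
With the tool pointing down it reaches from about 0.35 to 0.875 m from the base axis. Payload 4.2 kg.
Tool frame: the origin (TCP) lies midway between the tips of the shut fingers; the grasp point (between the pads) lies 19 mm behind it (manip.pinch_z is the distance from the TCP to the grasp point, in m); z points along the fingers, y is the direction in which the jaws open and shut (so a half turn about z gives the same grasp; the last joint's range is limited). The gripper opens to 87 mm and grips with 3 to 60 N. Pads are 19 mm wide; open, the fingers measure 117 mm over their backs; the gripper's body (75 mm by 190 mm) begins 51 mm behind the grasp point.
Start: joints at [-1.02, 0.385, 0.008, 0, -1.194, -0.259], TCP at [0.18, -0.599, 0.223] pointing down, gripper open.
Joint ranges: [-3.14, 3.14], [-1.21, 2.06], [-1.07, 1.41], [-3.16, 2.05], [-2.99, -0.16], [-3.1, 3.1]. Speed limits (rad/s): [2.79, 2.79, 3.14, 3.14, 3.14, 3.14].

## Interface

Orientations are given as a 3x3 rotation matrix whose columns are the frame's x, y, z axes.
In Python, from rig import manip gives the robot as it stands.
- The arm moves only by the tool jog_arm, never from a script. Its argument "motion" is a list of rows, each an object of numbers: "ax", "ay", "az": the turn, a rotation vector about the tool's x, y, z in degrees; "dx", "dy", "dz": the shift along the tool's x, y, z in m; "gripper": the closure, from 0 (fully open) to 1 (shut). In form: [{"ax": .., "ay": .., "az": .., "dx": .., "dy": .., "dz": .., "gripper": ..}, ...]. A call has 1 to 12 rows; each row is the pose to reach, as a shift and turn from the pose measured when the call began, along the tool's axes at that moment; what a row does not reach only later rows make up. A row lasts 1/10 s, in which the tool goes at most 50 mm and 8.59 degrees, less where a joint would pass 70% of its speed; a pose out of reach is approached as far as the arm can. A call with a gripper value outside its range is refused whole. The fingers move at their own pace and stop on an object; "newtons" is the grip in N (left out, the last holds). Time passes only in rows, so rows that repeat a pose let the fingers close. It gives the time, the measured TCP pose, the force and the opening at its end, in the units of the state.
- manip.sense(): the state, without advancing time (a new reading comes with each control period).
- manip.grab_frame(name): name is "scene" or "top" or "wrist"; returns (picture, depth): 480x640x3 uint8, red, green, blue; 480x640 float32, m along the optical axis (not along the pixel's ray), 0 where there is no reading.
- manip.calibration(name): a dict with "intrinsics" (3x3 intrinsics, pixels), "D" ([k1, k2, p1, p2, k3] as OpenCV has them; the pictures are not rectified), "extrinsics" (4x4, takes a point from camera to world coordinates). Camera axes: x right, y up, looking along -z (the intrinsics and any distortion apply to the point x, -y, -z); pixel columns grow to the right and rows downward; lengths in m; the calibration is good to about 2 mm. A picture is of the moment at which its call begins: read the wrist's pose just before it. calibration takes no time and is no camera call; for the wrist camera it gives the pose at the moment of the call.
- manip.sign_off(): hands the job in, once; it reports no verdict.
The state is a dict: "time_s": time; "joints": joint angles; "joint_vel": joint speeds; "joint_torque": joint torques, N m; "tool_pos": TCP position; "tcp_rot": TCP orientation; "wrist_force": force on the tool from outside, world axes, zero at the start; "moment": the same for the moment, N m; "opening": finger opening in m.
Only numpy, scipy, OpenCV 4.12 (cv2) and the standard library are available. Lean on these libraries where they do the work, as an engineer would, in place of code of your own. Each camera call takes 0.05 s, during which the arm holds its last target. There are 200 camera calls.

## Task

Tidy the mixing bench: stand the red-, blue- and yellow-lidded tins upright in the trays of their own colour, and lay the orange sample panel flat in the white rack, lengthwise and centred between its end lips and its long sides. Draw the panel out from under the big tin without shifting or tipping that tin, and leave the green tin standing in its tray as it is.

Things in the scene. Friction and masses are not known exactly. Their poses are not given: they have to be found in the camera images.
- tin_red_mid (a point): Small round paint tin, upright, 56 mm diameter, 65 mm high, 0.16 kg, white and bare-metal body with a red lid and thin red band. The point is its centre, half-way up (32.5 mm above its underside); z up. Stands loose on the worktop.
- tin_blue_mid (a point): Small round paint tin, upright, 56 mm diameter, 65 mm high, 0.16 kg, white and bare-metal body with a blue lid and thin blue band. The point is its centre, half-way up (32.5 mm above its underside); z up. Stands loose on the worktop.
- tin_yellow_mid (a point): Small round paint tin, upright, 56 mm diameter, 65 mm high, 0.16 kg, white and bare-metal body with a yellow lid and thin yellow band. The point is its centre, half-way up (32.5 mm above its underside); z up. Stands loose on the worktop.
- tray_red_floor (a point): Square red tray fixed to the worktop, 84 mm outside, 76 mm inside, floor 4 mm above the worktop, rim 10 mm above the worktop. The point is the centre of the top of its floor; axes along its sides. Starts empty.
- tray_blue_floor (a point): Square blue tray fixed to the worktop, 84 mm outside, 76 mm inside, floor 4 mm above the worktop, rim 10 mm above the worktop. The point is the centre of the top of its floor; axes along its sides. Starts empty.
- tray_yellow_floor (a point): Square yellow tray fixed to the worktop, 84 mm outside, 76 mm inside, floor 4 mm above the worktop, rim 10 mm above the worktop. The point is the centre of the top of its floor; axes along its sides. Starts empty.
- panel_mid (a point): Orange sample panel, 140 x 48 x 6 mm, 0.11 kg, flat on the worktop, bare-metal strip at its free end. Point: its centre (3 mm up); x along its length to the free end, away from the big tin. About 95 mm sticks out past the tin; the rest lies in the 64 mm wide, 9 mm high gap between the two rails under the tin. Slide it 80 mm along +x before lifting.
- rack_floor (a point): Long white rack for sample panels, fixed to the worktop: a flat slab 180 x 72 x 4 mm with a lip across each short end (lips rise to 12 mm above the worktop, 168 mm apart inside); its long sides are open. The point is the centre of the slab's top, 4 mm above the worktop; x along its length.
- load_mid (a point): Big paint tin, 100 mm diameter, 110 mm high, 0.9 kg, white with a green band and a black lid, loose, standing upright across two fixed steel rails 9 mm high above the inner end of the panel. The point is its centre, half-way up (64 mm above the worktop); z up. Must not be disturbed.
- tin_green_mid (a point): Small round paint tin, upright, 56 mm diameter, 65 mm high, 0.16 kg, white and bare-metal body with a green lid and thin green band. The point is its centre, half-way up (32.5 mm above its underside); z up. Stands loose in a green tray of the same kind as the others; it is already sorted and must stay as it is.
There are look-alikes about, which are no part of the job. What is shaped like the part that bears tin_yellow_mid but purple is not meant.

How it is judged:
By the outcome, as a careful person would: the job done as asked, in the order asked, and still so for the second after the job is handed in, with the robot touching nothing.
It also fails if it takes over 118 s, if anything falls off the work surface, if the arm or the gripper's body presses on something with over 40 N, if the wrist force passes 120 N, or if a joint passes its speed limit or range.

## Working session

There is one attempt and no reset: what is moved stays moved. The work goes in short steps, Python scripts to look and compute and a tool call to move; the robot and the scene stay as the last step left them, time stands still between calls to the robot, and variables do not carry over. Pictures are saved under pics/ and viewed, about 12 in all and at most 16, crops included, and the job is handed in when it is done.

Besides the shell and the picture viewer there is one more tool, called by a JSON object that holds its "fn" and its "kwargs", one argument or row to a line. jog_arm: Moves the arm, as the interface text tells. Its arguments: {"type":"object","properties":{"motion":{"type":"array","items":{"type":"object","properties":{"ax":{"type":"number"},"ay":{"type":"number"},"az":{"type":"number"},"dx":{"type":"number"},"dy":{"type":"number"},"dz":{"type":"number"},"gripper":{"type":"number"}}}},"newtons":{"type":"number"}},"required":["motion"]}

```bash
mkdir -p pics; cat > h.py <<'E'
import numpy as np, cv2
from rig import manip
def px2w(cal,u,v,d=None,z=None):
    K=np.array(cal["intrinsics"],float);D=np.array(cal["D"],float);T=np.array(cal["extrinsics"],float)
    p=cv2.undistortPoints(np.array([[[u,v]]],float),K,D)[0,0]
    r=np.array([p[0],-p[1],-1.]);R=T[:3,:3];t=T[:3,3]
    if d is None: d=(z-t[2])/(R@r)[2]
    return R@(r*d)+t
def save(img,name): cv2.imwrite("pics/"+name,cv2.cvtColor(img,cv2.COLOR_RGB2BGR))
E
python3 - <<'E'
from h import *
for n in ("top","scene"):
    im,d=manip.grab_frame(n); save(im,n+"0.png"); np.save(n+"0.npy",d)
    c=manip.calibration(n); print(n,np.round(c["extrinsics"],3).tolist(),np.round(c["intrinsics"],0).tolist(),c["D"])
s=manip.sense(); print(s["time_s"],s["tool_pos"],np.round(s["tcp_rot"],3).tolist(),s["opening"],manip.pinch_z)
E
```

```text
top [[0.012, 0.996, -0.083, 0.409], [-1.0, 0.012, -0.004, -0.021], [-0.003, 0.083, 0.997, 1.116], [0.0, 0.0, 0.0, 1.0]] [[537.0, 0.0, 312.0], [0.0, 537.0, 234.0], [0.0, 0.0, 1.0]] [0.01398424 0.         0.         0.         0.        ]
scene [[0.776, -0.527, 0.346, 0.869], [0.63, 0.649, -0.426, -0.478], [0.0, 0.549, 0.836, 1.002], [0.0, 0.0, 0.0, 1.0]] [[528.0, 0.0, 316.0], [0.0, 528.0, 239.0], [0.0, 0.0, 1.0]] [-0.12592082  0.          0.          0.          0.        ]
0.1 [ 0.17965166 -0.59807132  0.22158781] [[-0.958, -0.287, -0.001], [-0.288, 0.958, 0.002], [0.0, 0.002, -1.0]] 0.08721234502350117 0.0187
```

View pics/top0.png

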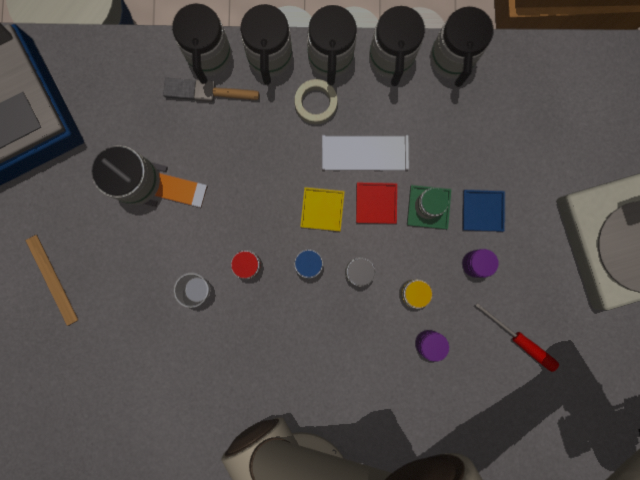

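View pics/scene0.png

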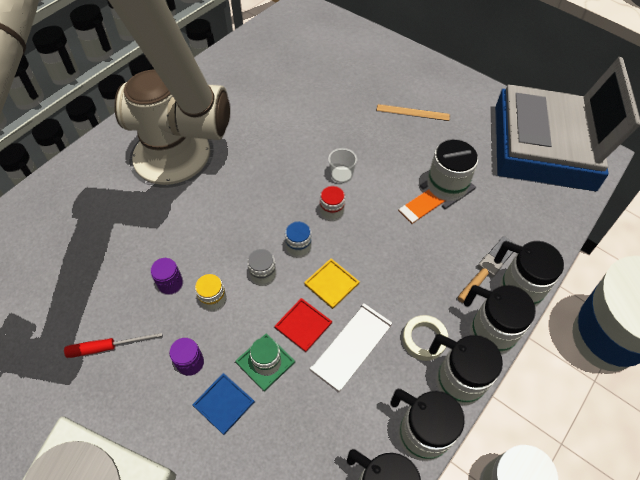

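The top picture shows the tins: red lid (245,265), blue lid (309,264), yellow lid (417,294). The trays are yellow (322,209), red (376,203), green (429,206) and blue (484,211). The rack is at (365,153), the panel at (180,190) and the big tin at (122,173). The scene view agrees. Next, measuring these in code.

```bash
python3 - <<'E'
from h import *
im=cv2.cvtColor(cv2.imread("pics/top0.png"),cv2.COLOR_BGR2RGB); d=np.load("top0.npy"); c=manip.calibration("top")
hsv=cv2.cvtColor(im,cv2.COLOR_RGB2HSV)
def seg(name,box,h0,h1,z,smin=120,vmin=60):
    x0,y0,x1,y1=box; H=hsv[y0:y1,x0:x1]
    m=((H[...,0]>=h0)&(H[...,0]<=h1)|((h0<0)&(H[...,0]>=180+h0)))&(H[...,1]>=smin)&(H[...,2]>=vmin)
    m=m.astype(np.uint8); n,l,st,ce=cv2.connectedComponentsWithStats(m); k=1+np.argmax(st[1:,4])
    cn=max(cv2.findContours((l==k).astype(np.uint8),0,1)[0],key=cv2.contourArea)
    P=np.array([px2w(c,p[0]+x0,p[1]+y0,z=z)[:2] for p in cn[:,0]],np.float32)
    r=cv2.minAreaRect(P); dd=d[y0:y1,x0:x1][l==k]
    u,v=ce[k]; q=px2w(c,u+x0,v+y0,d=np.median(dd[dd>0]))
    print(name,"ctr",np.round(r[0],4),"size",np.round(r[1],4),"ang",round(r[2],1),"depthpt",np.round(q,3),st[k,4])
seg("red",(225,245,268,288),-10,8,.065)
seg("blue",(290,245,328,285),100,130,.065)
seg("yellow",(398,275,438,315),15,35,.065)
seg("t_y",(295,180,350,240),15,35,.008)
seg("t_r",(350,175,402,230),-10,8,.008)
seg("t_g",(404,180,455,235),60,100,.008,80,30)
seg("t_b",(458,185,510,238),100,130,.008)
seg("panel_or",(150,165,215,215),5,16,.006)
seg("white_strip",(185,175,215,215),0,180,.006,0,130) if 0 else None
H=hsv; m=((H[...,1]<60)&(H[...,2]>140)).astype(np.uint8)
for nm,b,z in (("rack",(312,128,415,178),.006),("strip",(188,178,210,210),.006)):
    x0,y0,x1,y1=b; n,l,st,ce=cv2.connectedComponentsWithStats(m[y0:y1,x0:x1]);k=1+np.argmax(st[1:,4])
    cn=max(cv2.findContours((l==k).astype(np.uint8),0,1)[0],key=cv2.contourArea)
    P=np.array([px2w(c,p[0]+x0,p[1]+y0,z=z)[:2] for p in cn[:,0]],np.float32); print(nm,cv2.minAreaRect(P))
s=im[120:310,85:515]; save(cv2.resize(s,None,fx=1.86,fy=1.86,interpolation=cv2.INTER_CUBIC),"crop0.png")
print("bigtin lid",px2w(c,119,173,z=.119))
E
```

```text
red ctr [0.4361 0.1135] size [0.0508 0.0489] ang 1.2 depthpt [0.435 0.114 0.065] 550
blue ctr [ 0.4391 -0.0111] size [0.0484 0.047 ] ang 45.7 depthpt [ 0.439 -0.011  0.065] 505
yellow ctr [ 0.382  -0.2252] size [0.0502 0.0507] ang 0.7 depthpt [ 0.382 -0.226  0.065] 575
t_y ctr [ 0.554  -0.0379] size [0.0848 0.0858] ang 84.5 depthpt [ 0.554 -0.038  0.005] 1664
t_r ctr [ 0.5685 -0.1498] size [0.0832 0.0856] ang 90.0 depthpt [ 0.568 -0.151  0.005] 1653
t_g ctr [ 0.5608 -0.2597] size [0.0834 0.083 ] ang 84.8 depthpt [ 0.561 -0.261  0.011] 1250
t_b ctr [ 0.555  -0.3724] size [0.0807 0.0834] ang 89.0 depthpt [ 0.555 -0.373  0.005] 1558
panel_or ctr [0.593  0.2701] size [0.0817 0.0489] ang 76.6 depthpt [0.593 0.268 0.006] 872
rack ((0.6754540205001831, -0.12365363538265228), (0.06826388090848923, 0.1701476126909256), 0.5936936736106873)
strip ((0.5813947916030884, 0.2203708291053772), (0.0185646153986454, 0.04529764503240585), 76.4581527709961)
bigtin lid [0.60273395 0.34611826 0.119     ]
```

View pics/crop0.png

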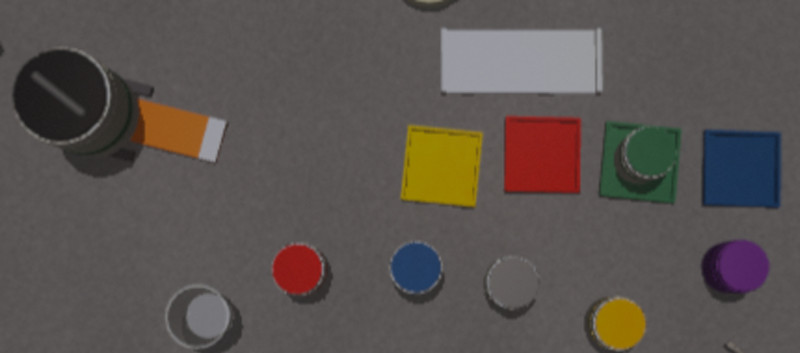

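{"fn": "jog_arm", "kwargs": {
  "motion": [
    {"dx": -0.3345, "dy": 0.2444, "az": 8},
    {"dx": -0.3345, "dy": 0.2444, "az": 16.7},
    {"dx": -0.3345, "dy": 0.2444, "az": 16.7},
    {"dx": -0.3345, "dy": 0.2444, "az": 16.7},
    {"dx": -0.3345, "dy": 0.2444, "az": 16.7},
    {"dx": -0.3345, "dy": 0.2444, "az": 16.7},
    {"dx": -0.3345, "dy": 0.2444, "az": 16.7},
    {"dx": -0.3345, "dy": 0.2444, "az": 16.7},
    {"dx": -0.3345, "dy": 0.2444, "az": 16.7},
    {"dx": -0.3345, "dy": 0.2444, "az": 16.7}
  ]
}}

```text
invalid input
```

{"fn": "jog_arm", "kwargs": {
  "motion": [
    {"ax": 0, "ay": 0, "az": 8, "dx": -0.3345, "dy": 0.2444, "dz": 0, "gripper": 0},
    {"ax": 0, "ay": 0, "az": 16.7, "dx": -0.3345, "dy": 0.2444, "dz": 0, "gripper": 0},
    {"ax": 0, "ay": 0, "az": 16.7, "dx": -0.3345, "dy": 0.2444, "dz": 0, "gripper": 0},
    {"ax": 0, "ay": 0, "az": 16.7, "dx": -0.3345, "dy": 0.2444, "dz": 0, "gripper": 0},
    {"ax": 0, "ay": 0, "az": 16.7, "dx": -0.3345, "dy": 0.2444, "dz": 0, "gripper": 0},
    {"ax": 0, "ay": 0, "az": 16.7, "dx": -0.3345, "dy": 0.2444, "dz": 0, "gripper": 0},
    {"ax": 0, "ay": 0, "az": 16.7, "dx": -0.3345, "dy": 0.2444, "dz": 0, "gripper": 0},
    {"ax": 0, "ay": 0, "az": 16.7, "dx": -0.3345, "dy": 0.2444, "dz": 0, "gripper": 0},
    {"ax": 0, "ay": 0, "az": 16.7, "dx": -0.3345, "dy": 0.2444, "dz": 0, "gripper": 0},
    {"ax": 0, "ay": 0, "az": 16.7, "dx": -0.3345, "dy": 0.2444, "dz": 0, "gripper": 0}
  ],
  "newtons": 25
}}

```text
time_s: 1.1
tool_pos: [0.431, -0.2658, 0.2217]
tcp_rot: [[-1.0, -0.004, -0.001], [-0.004, 1.0, 0.002], [0.001, 0.002, -1.0]]
wrist_force: [-0.3, 0.1, -0.6]
opening: 0.0869
```

{"fn": "jog_arm", "kwargs": {
  "motion": [
    {"dx": -0.0065, "dy": 0.379, "dz": 0.02, "ax": 0, "ay": 0, "az": 0, "gripper": 0},
    {"dx": -0.0065, "dy": 0.379, "dz": 0.02, "ax": 0, "ay": 0, "az": 0, "gripper": 0},
    {"dx": -0.0065, "dy": 0.379, "dz": 0.02, "ax": 0, "ay": 0, "az": 0, "gripper": 0},
    {"dx": -0.0065, "dy": 0.379, "dz": 0.02, "ax": 0, "ay": 0, "az": 0, "gripper": 0},
    {"dx": -0.0065, "dy": 0.379, "dz": 0.02, "ax": 0, "ay": 0, "az": 0, "gripper": 0},
    {"dx": -0.0065, "dy": 0.379, "dz": 0.02, "ax": 0, "ay": 0, "az": 0, "gripper": 0},
    {"dx": -0.0065, "dy": 0.379, "dz": 0.02, "ax": 0, "ay": 0, "az": 0, "gripper": 0},
    {"dx": -0.0065, "dy": 0.379, "dz": 0.02, "ax": 0, "ay": 0, "az": 0, "gripper": 0},
    {"dx": -0.0065, "dy": 0.379, "dz": 0.02, "ax": 0, "ay": 0, "az": 0, "gripper": 0},
    {"dx": -0.0065, "dy": 0.379, "dz": 0.02, "ax": 0, "ay": 0, "az": 0, "gripper": 0}
  ]
}}

```text
time_s: 2.1
tool_pos: [0.4355, 0.113, 0.2022]
tcp_rot: [[-1.0, -0.005, -0.002], [-0.005, 1.0, 0.002], [0.002, 0.002, -1.0]]
wrist_force: [-0.1, 0.1, 0.3]
opening: 0.0871
```

```bash
python3 - <<'E'
from h import *
c=manip.calibration("wrist"); im,d=manip.grab_frame("wrist"); save(im,"w1.png"); np.save("w1.npy",d)
np.savez("w1c.npz",**{k:np.array(c[k]) for k in c}); print(np.round(c["extrinsics"],3).tolist(),manip.sense()["tool_pos"])
hsv=cv2.cvtColor(im,cv2.COLOR_RGB2HSV)
for nm,lo,hi in (("red",(0,120,60),(8,255,255)),("blue",(100,120,50),(130,255,255))):
    n,l,st,ce=cv2.connectedComponentsWithStats(cv2.inRange(hsv,lo,hi))
    for k in range(1,n):
        if st[k,4]>800:
            dd=d[l==k]; print(nm,st[k],ce[k],px2w(c,*ce[k],d=np.median(dd[dd>0])), px2w(c,*ce[k],z=.065))
E
```

```text
[[-0.004, -0.957, -0.289, 0.355], [1.0, -0.003, -0.003, 0.113], [0.002, -0.289, 0.957, 0.364], [0.0, 0.0, 0.0, 1.0]] [0.4355285  0.11233533 0.20225521]
red [ 287  183   72   71 3992] [322.48321643 217.91332665] [0.43377927 0.1158989  0.0646446 ] [0.4336863  0.11589562 0.065     ]
blue [ 117  188   70   69 3721] [151.87772104 221.95350712] [ 0.437066   -0.00826509  0.06452676] [ 0.43693707 -0.00807331  0.065     ]
```

View pics/w1.png

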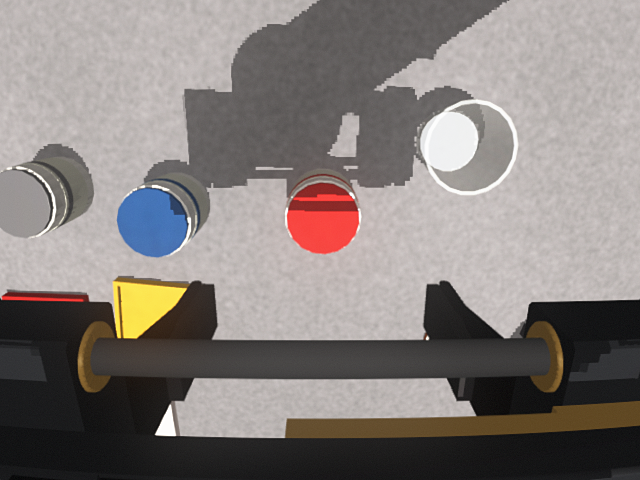

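```bash
python3 - <<'E'
from h import *
c=dict(np.load("w1c.npz")); d=np.load("w1.npy")
for u,v in ((515,150),(425,150),(470,101),(470,191),(448,140),(500,130)):
    w=d[v-4:v+5,u-4:u+5]; w=w[w>0]; print(u,v,px2w(c,u,v,d=w.min()))
E
```

```text
515 150 [0.38426693 0.25191868 0.06144586]
425 150 [0.38541037 0.18731586 0.06089007]
470 101 [0.35157881 0.21616566 0.06175006]
470 191 [0.41434078 0.22238689 0.06033497]
448 140 [0.38241576 0.21945628 0.00574167]
500 130 [0.37113105 0.24359116 0.05145187]
```

Cup rim is 61 mm high, at least 30 mm clear of the fingers. Descending on red.

{"fn": "jog_arm", "kwargs": {
  "motion": [
    {"dx": 0.001, "dy": 0.0025, "dz": 0.05, "ax": 0, "ay": 0, "az": 0, "gripper": 0},
    {"dx": 0.001, "dy": 0.0025, "dz": 0.1, "ax": 0, "ay": 0, "az": 0, "gripper": 0},
    {"dx": 0.001, "dy": 0.0025, "dz": 0.15, "ax": 0, "ay": 0, "az": 0, "gripper": 0},
    {"dx": 0.001, "dy": 0.0025, "dz": 0.179, "ax": 0, "ay": 0, "az": 0, "gripper": 0},
    {"dx": 0.001, "dy": 0.0025, "dz": 0.179, "ax": 0, "ay": 0, "az": 0, "gripper": 0},
    {"dx": 0.001, "dy": 0.0025, "dz": 0.179, "ax": 0, "ay": 0, "az": 0, "gripper": 0.6},
    {"dx": 0.001, "dy": 0.0025, "dz": 0.179, "ax": 0, "ay": 0, "az": 0, "gripper": 0.6},
    {"dx": 0.001, "dy": 0.0025, "dz": 0.179, "ax": 0, "ay": 0, "az": 0, "gripper": 0.6},
    {"dx": 0.001, "dy": 0.0025, "dz": 0.179, "ax": 0, "ay": 0, "az": 0, "gripper": 0.6},
    {"dx": 0.001, "dy": 0.0025, "dz": 0.179, "ax": 0, "ay": 0, "az": 0, "gripper": 0.6},
    {"dx": 0.001, "dy": 0.0025, "dz": 0.179, "ax": 0, "ay": 0, "az": 0, "gripper": 0.6}
  ],
  "newtons": 25
}}

```text
time_s: 3.25
tool_pos: [0.4346, 0.1155, 0.0242]
tcp_rot: [[-1.0, -0.004, -0.001], [-0.004, 1.0, 0.002], [0.001, 0.002, -1.0]]
wrist_force: [-2.2, -0.2, 6.7]
opening: 0.0552
```

{"fn": "jog_arm", "kwargs": {
  "motion": [
    {"dx": 0, "dy": 0, "dz": -0.05, "ax": 0, "ay": 0, "az": 0, "gripper": 0.6},
    {"dx": 0, "dy": 0, "dz": -0.1, "ax": 0, "ay": 0, "az": 0, "gripper": 0.6},
    {"dx": -0.132, "dy": -0.265, "dz": -0.1, "ax": 0, "ay": 0, "az": 0, "gripper": 0.6},
    {"dx": -0.132, "dy": -0.265, "dz": -0.1, "ax": 0, "ay": 0, "az": 0, "gripper": 0.6},
    {"dx": -0.132, "dy": -0.265, "dz": -0.1, "ax": 0, "ay": 0, "az": 0, "gripper": 0.6},
    {"dx": -0.132, "dy": -0.265, "dz": -0.1, "ax": 0, "ay": 0, "az": 0, "gripper": 0.6},
    {"dx": -0.132, "dy": -0.265, "dz": -0.1, "ax": 0, "ay": 0, "az": 0, "gripper": 0.6},
    {"dx": -0.132, "dy": -0.265, "dz": -0.1, "ax": 0, "ay": 0, "az": 0, "gripper": 0.6},
    {"dx": -0.132, "dy": -0.265, "dz": -0.1, "ax": 0, "ay": 0, "az": 0, "gripper": 0.6},
    {"dx": -0.132, "dy": -0.265, "dz": -0.1, "ax": 0, "ay": 0, "az": 0, "gripper": 0.6}
  ]
}}

```text
time_s: 4.25
tool_pos: [0.5671, -0.1501, 0.1224]
tcp_rot: [[-1.0, -0.001, -0.003], [-0.001, 1.0, 0.003], [0.003, 0.003, -1.0]]
wrist_force: [-0.0, 0.1, -1.5]
opening: 0.0554
```

```bash
python3 - <<'E'
from h import *
c=manip.calibration("wrist"); im,d=manip.grab_frame("wrist"); save(im,"w2.png"); np.save("w2.npy",d)
np.savez("w2c.npz",**{k:np.array(c[k]) for k in c}); print(manip.sense()["tool_pos"])
E
```

```text
[ 0.56686051 -0.14922868  0.12269297]
```

View pics/w2.png

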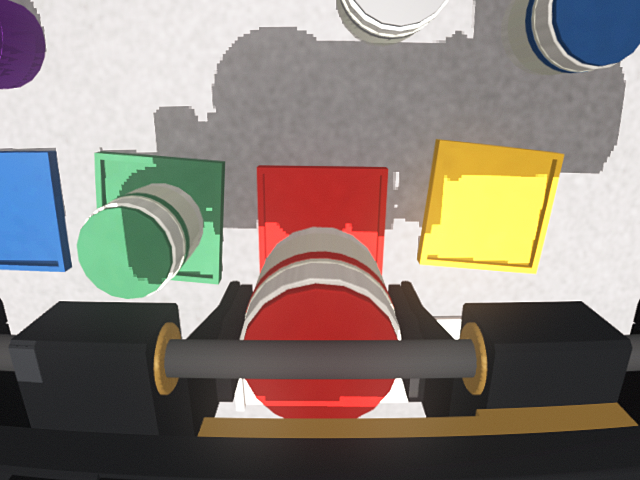

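Tin held, red tray's near corners at (259,167) and (386,167), yellow tray's at (437,139),(563,154),(538,272),(419,262), and blue tray's right edge at (55,150)–(70,270).

```bash
python3 - <<'E'
from h import *
c=dict(np.load("w2c.npz"))
f=lambda L:np.round([px2w(c,u,v,z=.010)[:2] for u,v in L],4)
print("red",f([(259,167),(386,167)]));y=f([(437,139),(563,154),(538,272),(419,262)]);print("yel",y,y.mean(0));print("blu",f([(55,150),(70,270)]))
E
```

```text
red [[ 0.5253 -0.1877]
 [ 0.5253 -0.1069]]
yel [[ 0.5074 -0.0753]
 [ 0.5155  0.0093]
 [ 0.5977  0.004 ]
 [ 0.5898 -0.0815]] [ 0.5526   -0.035875]
blu [[ 0.5125 -0.3214]
 [ 0.5961 -0.3248]]
```

{"fn": "jog_arm", "kwargs": {
  "motion": [
    {"dx": 0, "dy": 0.0015, "dz": 0.04, "ax": 0, "ay": 0, "az": 0, "gripper": 0.6},
    {"dx": 0, "dy": 0.0015, "dz": 0.08, "ax": 0, "ay": 0, "az": 0, "gripper": 0.6},
    {"dx": 0, "dy": 0.0015, "dz": 0.094, "ax": 0, "ay": 0, "az": 0, "gripper": 0.6},
    {"dx": 0, "dy": 0.0015, "dz": 0.094, "ax": 0, "ay": 0, "az": 0, "gripper": 0.6},
    {"dx": 0, "dy": 0.0015, "dz": 0.094, "ax": 0, "ay": 0, "az": 0, "gripper": 0.2},
    {"dx": 0, "dy": 0.0015, "dz": 0.094, "ax": 0, "ay": 0, "az": 0, "gripper": 0},
    {"dx": 0, "dy": 0.0015, "dz": 0.094, "ax": 0, "ay": 0, "az": 0, "gripper": 0},
    {"dx": 0, "dy": 0.0015, "dz": 0.05, "ax": 0, "ay": 0, "az": 0, "gripper": 0},
    {"dx": 0, "dy": 0.0015, "dz": 0, "ax": 0, "ay": 0, "az": 0, "gripper": 0},
    {"dx": 0, "dy": 0.0015, "dz": -0.03, "ax": 0, "ay": 0, "az": 0, "gripper": 0},
    {"dx": 0, "dy": 0.0015, "dz": -0.03, "ax": 0, "ay": 0, "az": 0, "gripper": 0}
  ]
}}

```text
time_s: 5.4
tool_pos: [0.5703, -0.1482, 0.159]
tcp_rot: [[-1.0, -0.004, 0.01], [-0.004, 1.0, 0.002], [-0.01, 0.002, -1.0]]
wrist_force: [0.5, -0.0, -0.4]
opening: 0.0865
```

{"fn": "jog_arm", "kwargs": {
  "motion": [
    {"dx": 0.133, "dy": 0.139, "dz": 0, "ax": 0, "ay": 0.57, "az": 0, "gripper": 0},
    {"dx": 0.133, "dy": 0.139, "dz": 0, "ax": 0, "ay": 0.57, "az": 0, "gripper": 0},
    {"dx": 0.133, "dy": 0.139, "dz": 0, "ax": 0, "ay": 0.57, "az": 0, "gripper": 0},
    {"dx": 0.133, "dy": 0.139, "dz": 0, "ax": 0, "ay": 0.57, "az": 0, "gripper": 0},
    {"dx": 0.133, "dy": 0.139, "dz": 0, "ax": 0, "ay": 0.57, "az": 0, "gripper": 0},
    {"dx": 0.133, "dy": 0.139, "dz": 0.02, "ax": 0, "ay": 0.57, "az": 0, "gripper": 0},
    {"dx": 0.134, "dy": 0.139, "dz": 0.07, "ax": 0, "ay": 0.57, "az": 0, "gripper": 0},
    {"dx": 0.134, "dy": 0.139, "dz": 0.11, "ax": 0, "ay": 0.57, "az": 0, "gripper": 0},
    {"dx": 0.134, "dy": 0.139, "dz": 0.135, "ax": 0, "ay": 0.57, "az": 0, "gripper": 0},
    {"dx": 0.134, "dy": 0.139, "dz": 0.135, "ax": 0, "ay": 0.57, "az": 0, "gripper": 0}
  ]
}}

```text
time_s: 6.4
tool_pos: [0.4346, -0.0107, 0.0198]
tcp_rot: [[-1.0, -0.003, -0.008], [-0.003, 1.0, -0.001], [0.008, -0.001, -1.0]]
wrist_force: [-0.1, 0.2, 0.6]
opening: 0.0871
```

{"fn": "jog_arm", "kwargs": {
  "motion": [
    {"dx": -0.003, "dy": 0.001, "dz": -0.004, "ax": 0, "ay": -0.3, "az": 0, "gripper": 0},
    {"dx": -0.003, "dy": 0.001, "dz": -0.004, "ax": 0, "ay": -0.3, "az": 0, "gripper": 0.6},
    {"dx": -0.003, "dy": 0.001, "dz": -0.004, "ax": 0, "ay": -0.3, "az": 0, "gripper": 0.6},
    {"dx": -0.003, "dy": 0.001, "dz": -0.004, "ax": 0, "ay": -0.3, "az": 0, "gripper": 0.6},
    {"dx": -0.003, "dy": 0.001, "dz": -0.004, "ax": 0, "ay": -0.3, "az": 0, "gripper": 0.6},
    {"dx": -0.003, "dy": 0.001, "dz": -0.004, "ax": 0, "ay": -0.3, "az": 0, "gripper": 0.6},
    {"dx": -0.003, "dy": 0.001, "dz": -0.004, "ax": 0, "ay": -0.3, "az": 0, "gripper": 0.6}
  ]
}}

```text
time_s: 7.1
tool_pos: [0.4378, -0.0096, 0.0242]
tcp_rot: [[-1.0, -0.003, -0.002], [-0.003, 1.0, -0.001], [0.002, -0.001, -1.0]]
wrist_force: [-0.8, 0.4, 4.4]
opening: 0.0555
```

{"fn": "jog_arm", "kwargs": {
  "motion": [
    {"dx": 0, "dy": 0, "dz": -0.05, "ax": 0, "ay": 0, "az": 0, "gripper": 0.6},
    {"dx": 0, "dy": 0, "dz": -0.1, "ax": 0, "ay": 0, "az": 0, "gripper": 0.6},
    {"dx": -0.116, "dy": -0.36, "dz": -0.11, "ax": 0, "ay": 0, "az": 0, "gripper": 0.6},
    {"dx": -0.116, "dy": -0.36, "dz": -0.11, "ax": 0, "ay": 0, "az": 0, "gripper": 0.6},
    {"dx": -0.116, "dy": -0.36, "dz": -0.11, "ax": 0, "ay": 0, "az": 0, "gripper": 0.6},
    {"dx": -0.116, "dy": -0.36, "dz": -0.11, "ax": 0, "ay": 0, "az": 0, "gripper": 0.6},
    {"dx": -0.116, "dy": -0.36, "dz": -0.11, "ax": 0, "ay": 0, "az": 0, "gripper": 0.6},
    {"dx": -0.116, "dy": -0.36, "dz": -0.11, "ax": 0, "ay": 0, "az": 0, "gripper": 0.6},
    {"dx": -0.116, "dy": -0.36, "dz": -0.11, "ax": 0, "ay": 0, "az": 0, "gripper": 0.6},
    {"dx": -0.116, "dy": -0.36, "dz": -0.11, "ax": 0, "ay": 0, "az": 0, "gripper": 0.6},
    {"dx": -0.116, "dy": -0.36, "dz": -0.11, "ax": 0, "ay": 0, "az": 0, "gripper": 0.6},
    {"dx": -0.116, "dy": -0.36, "dz": -0.11, "ax": 0, "ay": 0, "az": 0, "gripper": 0.6}
  ]
}}

```text
time_s: 8.3
tool_pos: [0.5543, -0.3692, 0.1327]
tcp_rot: [[-1.0, -0.001, -0.005], [-0.001, 1.0, 0.001], [0.005, 0.001, -1.0]]
wrist_force: [-0.5, -0.1, -1.0]
opening: 0.0553
```

```bash
python3 - <<'E'
from h import *
c=manip.calibration("wrist"); im,d=manip.grab_frame("wrist"); save(im,"w3.png")
s=manip.sense(); print(s["tool_pos"],np.round(s["tcp_rot"],3).tolist())
hsv=cv2.cvtColor(im,cv2.COLOR_RGB2HSV); m=cv2.inRange(hsv,(95,120,60),(130,255,255)); m[255:]=0
n,l,st,ce=cv2.connectedComponentsWithStats(m)
for k in range(1,n):
    if st[k,4]>1000:
        print(st[k]); ys,xs=np.nonzero(l==k); 
        for r in (st[k,1]+5,st[k,1]+40): 
            q=xs[ys==r]; print(r,q.min(),q.max(),px2w(c,q.min(),r,z=.01),px2w(c,q.max()+1,r,z=.01))
        u=(xs.min()+xs.max())//2; print("top edge",px2w(c,u,ys[xs==u].min(),z=.01))
E
```

```text
[ 0.5543746  -0.36846816  0.13320728] [[-1.0, -0.003, -0.004], [-0.003, 1.0, 0.0], [0.004, 0.0, -1.0]]
[ 255  163  126   92 8968]
168 256 380 [ 0.51429445 -0.41044533  0.01      ] [ 0.51428986 -0.32786905  0.01      ]
203 256 378 [ 0.53795188 -0.41136994  0.01      ] [ 0.53795549 -0.32832554  0.01      ]
top edge [ 0.51239944 -0.37014639  0.01      ]
```

{"fn": "jog_arm", "kwargs": {
  "motion": [
    {"dx": 0, "dy": -0.001, "dz": 0.05, "ax": 0, "ay": -0.2, "az": 0, "gripper": 0.6},
    {"dx": 0, "dy": -0.001, "dz": 0.09, "ax": 0, "ay": -0.2, "az": 0, "gripper": 0.6},
    {"dx": 0, "dy": -0.001, "dz": 0.104, "ax": 0, "ay": -0.2, "az": 0, "gripper": 0.6},
    {"dx": 0, "dy": -0.001, "dz": 0.104, "ax": 0, "ay": -0.2, "az": 0, "gripper": 0.6},
    {"dx": 0, "dy": -0.001, "dz": 0.104, "ax": 0, "ay": -0.2, "az": 0, "gripper": 0.6},
    {"dx": 0, "dy": -0.001, "dz": 0.104, "ax": 0, "ay": -0.2, "az": 0, "gripper": 0.2},
    {"dx": 0, "dy": -0.001, "dz": 0.104, "ax": 0, "ay": -0.2, "az": 0, "gripper": 0},
    {"dx": 0, "dy": -0.001, "dz": 0.104, "ax": 0, "ay": -0.2, "az": 0, "gripper": 0},
    {"dx": 0, "dy": -0.001, "dz": 0.05, "ax": 0, "ay": -0.2, "az": 0, "gripper": 0},
    {"dx": 0, "dy": -0.001, "dz": 0, "ax": 0, "ay": -0.2, "az": 0, "gripper": 0},
    {"dx": 0, "dy": -0.001, "dz": 0, "ax": 0, "ay": -0.2, "az": 0, "gripper": 0}
  ]
}}

```text
time_s: 9.45
tool_pos: [0.5585, -0.372, 0.142]
tcp_rot: [[-1.0, -0.004, 0.013], [-0.004, 1.0, -0.008], [-0.013, -0.008, -1.0]]
wrist_force: [1.5, -0.3, 0.5]
opening: 0.0855
```

{"fn": "jog_arm", "kwargs": {
  "motion": [
    {"dx": 0.177, "dy": 0.149, "dz": 0.005, "ax": -0.2, "ay": 0.5, "az": 0, "gripper": 0},
    {"dx": 0.177, "dy": 0.149, "dz": 0.005, "ax": -0.2, "ay": 0.5, "az": 0, "gripper": 0},
    {"dx": 0.177, "dy": 0.149, "dz": 0.005, "ax": -0.2, "ay": 0.5, "az": 0, "gripper": 0},
    {"dx": 0.177, "dy": 0.149, "dz": 0.005, "ax": -0.2, "ay": 0.5, "az": 0, "gripper": 0},
    {"dx": 0.177, "dy": 0.149, "dz": 0.005, "ax": -0.2, "ay": 0.5, "az": 0, "gripper": 0},
    {"dx": 0.177, "dy": 0.149, "dz": 0.005, "ax": -0.2, "ay": 0.5, "az": 0, "gripper": 0},
    {"dx": 0.177, "dy": 0.149, "dz": 0.005, "ax": -0.2, "ay": 0.5, "az": 0, "gripper": 0},
    {"dx": 0.177, "dy": 0.149, "dz": 0.005, "ax": -0.2, "ay": 0.5, "az": 0, "gripper": 0}
  ]
}}

```text
time_s: 10.25
tool_pos: [0.3823, -0.2243, 0.1341]
tcp_rot: [[-1.0, -0.004, 0.006], [-0.004, 1.0, -0.005], [-0.006, -0.005, -1.0]]
wrist_force: [-0.4, -0.8, 0.3]
opening: 0.0871
```

```bash
python3 - <<'E'
from h import *
c=manip.calibration("wrist"); im,d=manip.grab_frame("wrist"); save(im,"w4.png")
s=manip.sense(); print(s["tool_pos"],np.round(s["tcp_rot"],3).tolist())
hsv=cv2.cvtColor(im,cv2.COLOR_RGB2HSV); m=cv2.inRange(hsv,(15,120,60),(35,255,255))
n,l,st,ce=cv2.connectedComponentsWithStats(m)
for k in range(1,n):
    if st[k,4]>500: print(st[k],ce[k],px2w(c,st[k,0]+st[k,2]/2,st[k,1]+st[k,3]/2,z=.065))
E
```

```text
[ 0.38212875 -0.22439039  0.13385692] [[-1.0, -0.004, 0.005], [-0.004, 1.0, -0.004], [-0.005, -0.004, -1.0]]
[ 274  204   93   88 6296] [320.08386277 247.36451715] [ 0.38070038 -0.22346848  0.065     ]
[  77  321   37   72 1283] [ 91.44660951 356.88542479] [ 0.45530204 -0.36694428  0.065     ]
[ 526  321   38   72 1321] [548.39137017 356.34897805] [ 0.45371111 -0.08047918  0.065     ]
[ 285  401  355   37 7352] [472.94708923 423.22347661] [ 0.50131832 -0.12853609  0.065     ]
```

{"fn": "jog_arm", "kwargs": {
  "motion": [
    {"dx": 0.0015, "dy": 0.0015, "dz": 0.05, "ax": -0.25, "ay": 0.3, "az": 0, "gripper": 0},
    {"dx": 0.0015, "dy": 0.0015, "dz": 0.09, "ax": -0.25, "ay": 0.3, "az": 0, "gripper": 0},
    {"dx": 0.0015, "dy": 0.0015, "dz": 0.109, "ax": -0.25, "ay": 0.3, "az": 0, "gripper": 0},
    {"dx": 0.0015, "dy": 0.0015, "dz": 0.109, "ax": -0.25, "ay": 0.3, "az": 0, "gripper": 0},
    {"dx": 0.0015, "dy": 0.0015, "dz": 0.109, "ax": -0.25, "ay": 0.3, "az": 0, "gripper": 0},
    {"dx": 0.0015, "dy": 0.0015, "dz": 0.109, "ax": -0.25, "ay": 0.3, "az": 0, "gripper": 0.6},
    {"dx": 0.0015, "dy": 0.0015, "dz": 0.109, "ax": -0.25, "ay": 0.3, "az": 0, "gripper": 0.6},
    {"dx": 0.0015, "dy": 0.0015, "dz": 0.109, "ax": -0.25, "ay": 0.3, "az": 0, "gripper": 0.6},
    {"dx": 0.0015, "dy": 0.0015, "dz": 0.109, "ax": -0.25, "ay": 0.3, "az": 0, "gripper": 0.6},
    {"dx": 0.0015, "dy": 0.0015, "dz": 0.109, "ax": -0.25, "ay": 0.3, "az": 0, "gripper": 0.6},
    {"dx": 0.0015, "dy": 0.0015, "dz": 0.109, "ax": -0.25, "ay": 0.3, "az": 0, "gripper": 0.6}
  ]
}}

```text
time_s: 11.4
tool_pos: [0.3814, -0.2235, 0.0253]
tcp_rot: [[-1.0, -0.004, 0.001], [-0.004, 1.0, -0.0], [-0.001, -0.0, -1.0]]
wrist_force: [-0.5, 0.3, 4.7]
opening: 0.0555
```

{"fn": "jog_arm", "kwargs": {
  "motion": [
    {"dx": 0, "dy": 0, "dz": -0.05, "ax": 0, "ay": 0, "az": 0, "gripper": 0.6},
    {"dx": 0, "dy": 0, "dz": -0.1, "ax": 0, "ay": 0, "az": 0, "gripper": 0.6},
    {"dx": -0.172, "dy": 0.186, "dz": -0.105, "ax": 0, "ay": 0, "az": 0, "gripper": 0.6},
    {"dx": -0.172, "dy": 0.186, "dz": -0.105, "ax": 0, "ay": 0, "az": 0, "gripper": 0.6},
    {"dx": -0.172, "dy": 0.186, "dz": -0.105, "ax": 0, "ay": 0, "az": 0, "gripper": 0.6},
    {"dx": -0.172, "dy": 0.186, "dz": -0.105, "ax": 0, "ay": 0, "az": 0, "gripper": 0.6},
    {"dx": -0.172, "dy": 0.186, "dz": -0.105, "ax": 0, "ay": 0, "az": 0, "gripper": 0.6},
    {"dx": -0.172, "dy": 0.186, "dz": -0.105, "ax": 0, "ay": 0, "az": 0, "gripper": 0.6},
    {"dx": -0.172, "dy": 0.186, "dz": -0.105, "ax": 0, "ay": 0, "az": 0, "gripper": 0.6},
    {"dx": -0.172, "dy": 0.186, "dz": -0.105, "ax": 0, "ay": 0, "az": 0, "gripper": 0.6},
    {"dx": -0.172, "dy": 0.186, "dz": -0.105, "ax": 0, "ay": 0, "az": 0, "gripper": 0.6}
  ]
}}

```text
time_s: 12.5
tool_pos: [0.5514, -0.0378, 0.1301]
tcp_rot: [[-1.0, -0.003, -0.001], [-0.003, 1.0, -0.001], [0.001, -0.001, -1.0]]
wrist_force: [-0.4, 0.2, -1.2]
opening: 0.056
```

```bash
python3 - <<'E'
from h import *
c=manip.calibration("wrist"); im,d=manip.grab_frame("wrist"); save(im,"w5.png")
s=manip.sense(); print(s["tool_pos"],np.round(s["tcp_rot"],3).tolist())
E
```

```text
[ 0.55163544 -0.0377858   0.13029909] [[-1.0, -0.003, -0.0], [-0.003, 1.0, -0.0], [0.0, -0.0, -1.0]]
```

View pics/w5.png

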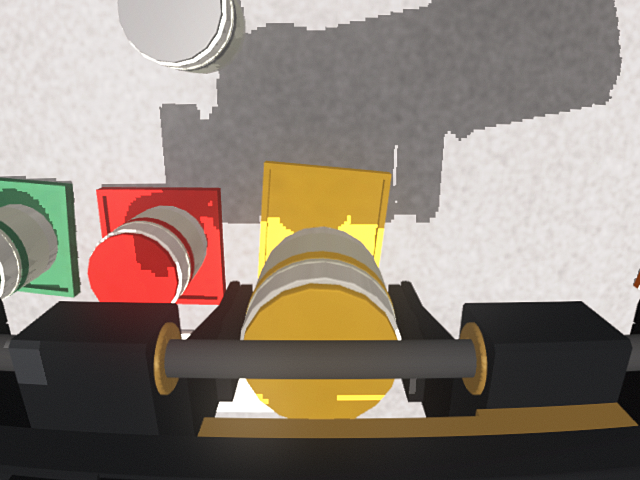

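Red stands within its tray; the yellow tin is over its tray (corners (265,162), (391,174)). Lowering.

{"fn": "jog_arm", "kwargs": {
  "motion": [
    {"dx": -0.0015, "dy": 0.001, "dz": 0.05, "ax": 0, "ay": 0, "az": 0, "gripper": 0.6},
    {"dx": -0.0015, "dy": 0.001, "dz": 0.085, "ax": 0, "ay": 0, "az": 0, "gripper": 0.6},
    {"dx": -0.0015, "dy": 0.001, "dz": 0.1, "ax": 0, "ay": 0, "az": 0, "gripper": 0.6},
    {"dx": -0.0015, "dy": 0.001, "dz": 0.1, "ax": 0, "ay": 0, "az": 0, "gripper": 0.6},
    {"dx": -0.0015, "dy": 0.001, "dz": 0.1, "ax": 0, "ay": 0, "az": 0, "gripper": 0.6},
    {"dx": -0.0015, "dy": 0.001, "dz": 0.1, "ax": 0, "ay": 0, "az": 0, "gripper": 0.2},
    {"dx": -0.0015, "dy": 0.001, "dz": 0.1, "ax": 0, "ay": 0, "az": 0, "gripper": 0},
    {"dx": -0.0015, "dy": 0.001, "dz": 0.1, "ax": 0, "ay": 0, "az": 0, "gripper": 0},
    {"dx": -0.0015, "dy": 0.001, "dz": 0.05, "ax": 0, "ay": 0, "az": 0, "gripper": 0},
    {"dx": -0.0015, "dy": 0.001, "dz": 0, "ax": 0, "ay": 0, "az": 0, "gripper": 0},
    {"dx": -0.0015, "dy": 0.001, "dz": -0.05, "ax": 0, "ay": 0, "az": 0, "gripper": 0},
    {"dx": -0.0015, "dy": 0.001, "dz": -0.07, "ax": 0, "ay": 0, "az": 0, "gripper": 0}
  ]
}}

```text
time_s: 13.75
tool_pos: [0.5557, -0.0367, 0.2066]
tcp_rot: [[-1.0, -0.003, 0.01], [-0.003, 1.0, 0.0], [-0.01, 0.0, -1.0]]
wrist_force: [-0.5, -0.5, 0.2]
opening: 0.0866
```

{"fn": "jog_arm", "kwargs": {
  "motion": [
    {"dx": -0.035, "dy": 0.294, "dz": 0, "ax": 0, "ay": 0.3, "az": -8.5, "gripper": 0},
    {"dx": -0.035, "dy": 0.294, "dz": 0, "ax": 0, "ay": 0.3, "az": -17, "gripper": 0},
    {"dx": -0.035, "dy": 0.294, "dz": 0, "ax": 0, "ay": 0.3, "az": -25, "gripper": 0},
    {"dx": -0.035, "dy": 0.294, "dz": 0, "ax": 0, "ay": 0.3, "az": -33, "gripper": 0},
    {"dx": -0.035, "dy": 0.294, "dz": 0, "ax": 0, "ay": 0.3, "az": -41, "gripper": 0},
    {"dx": -0.035, "dy": 0.294, "dz": 0, "ax": 0, "ay": 0.3, "az": -49, "gripper": 0},
    {"dx": -0.035, "dy": 0.294, "dz": 0, "ax": 0, "ay": 0.3, "az": -57, "gripper": 0},
    {"dx": -0.035, "dy": 0.294, "dz": 0, "ax": 0, "ay": 0.3, "az": -65, "gripper": 0},
    {"dx": -0.035, "dy": 0.294, "dz": 0, "ax": 0, "ay": 0.3, "az": -73, "gripper": 0},
    {"dx": -0.035, "dy": 0.294, "dz": 0, "ax": 0, "ay": 0.3, "az": -76.5, "gripper": 0},
    {"dx": -0.035, "dy": 0.294, "dz": 0, "ax": 0, "ay": 0.3, "az": -76.5, "gripper": 0},
    {"dx": -0.035, "dy": 0.294, "dz": 0, "ax": 0, "ay": 0.3, "az": -76.5, "gripper": 0}
  ]
}}

```text
time_s: 14.95
tool_pos: [0.5896, 0.2574, 0.2073]
tcp_rot: [[-0.232, -0.973, 0.007], [-0.973, 0.232, -0.003], [0.001, -0.007, -1.0]]
wrist_force: [-0.7, 0.0, 0.2]
opening: 0.087
```

```bash
python3 - <<'E'
from h import *
c=manip.calibration("wrist"); im,d=manip.grab_frame("wrist"); save(im,"w6.png"); np.save("w6.npy",d)
np.savez("w6c.npz",**{k:np.array(c[k]) for k in c})
s=manip.sense(); print(s["tool_pos"],np.round(s["tcp_rot"],3).tolist(),np.round(s["joints"],2))
E
```

```text
[0.58960078 0.25740933 0.20724792] [[-0.231, -0.973, 0.007], [-0.973, 0.231, -0.003], [0.001, -0.007, -1.0]] [ 0.67  0.42  0.03  0.01 -1.17 -0.9 ]
```

View pics/w6.png

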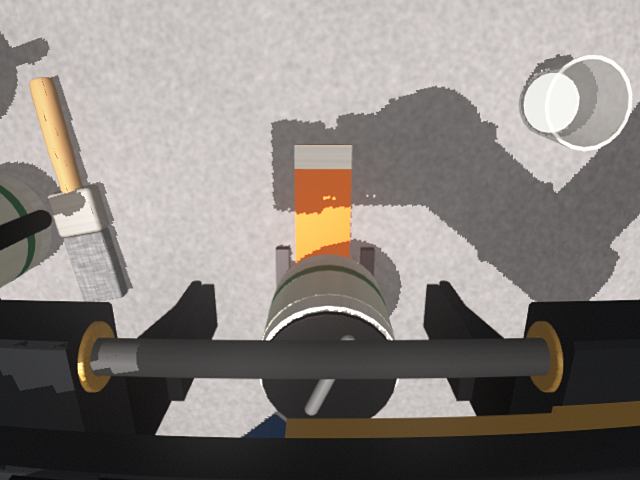

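The panel's free end has corners (294,145) and (352,145), the sides run to (296,258) and (351,255), and the rails' ends are at v≈247 (u 277–289 and 361–374). The big tin's lid front edge is at (329,307).

```bash
python3 - <<'E'
from h import *
c=dict(np.load("w6c.npz")); s=manip.sense(); R=np.array(s["tcp_rot"]); t=np.array(s["tool_pos"])
for n,u,v,z in (("endL",294,145,.006),("endR",352,145,.006),("L2",295.5,250,.006),("R2",351.5,250,.006),("mid",323,145,.006),("railL",283,247,.009),("railR",367,247,.009),("lidfront",329,307,.119),("lidL",263,358,.119),("lidR",397,358,.119)):
    p=px2w(c,u,v,z=z); print(n,np.round(p,4),"tool",np.round(R.T@(p-t),4))
E
```

```text
endL [0.6009 0.2073 0.006 ] tool [ 0.0459 -0.0211  0.2014]
endR [0.554  0.2185 0.006 ] tool [0.0459 0.027  0.2011]
L2 [0.6225 0.2969 0.006 ] tool [-0.0462 -0.0214  0.2014]
R2 [0.574  0.3084 0.006 ] tool [-0.0461  0.0284  0.201 ]
mid [0.5774 0.2129 0.006 ] tool [0.0459 0.003  0.2013]
railL [0.6321 0.2907 0.009 ] tool [-0.0424 -0.0322  0.1984]
railR [0.5601 0.3077 0.009 ] tool [-0.0423  0.0417  0.1979]
lidfront [0.5949 0.3029 0.119 ] tool [-0.0456  0.006   0.0882]
lidL [0.6465 0.3299 0.119 ] tool [-0.0838 -0.038   0.0884]
lidR [0.5591 0.3505 0.119 ] tool [-0.0836  0.0518  0.0878]
```

{"fn": "jog_arm", "kwargs": {
  "motion": [
    {"dx": 0.004, "dy": 0.003, "dz": 0.04, "ax": -0.3, "ay": 0, "az": 0, "gripper": 0},
    {"dx": 0.004, "dy": 0.003, "dz": 0.08, "ax": -0.3, "ay": 0, "az": 0, "gripper": 0},
    {"dx": 0.004, "dy": 0.003, "dz": 0.12, "ax": -0.3, "ay": 0, "az": 0, "gripper": 0},
    {"dx": 0.004, "dy": 0.003, "dz": 0.15, "ax": -0.3, "ay": 0, "az": 0, "gripper": 0},
    {"dx": 0.004, "dy": 0.003, "dz": 0.17, "ax": -0.3, "ay": 0, "az": 0, "gripper": 0},
    {"dx": 0.004, "dy": 0.003, "dz": 0.18, "ax": -0.3, "ay": 0, "az": 0, "gripper": 0},
    {"dx": 0.004, "dy": 0.003, "dz": 0.18, "ax": -0.3, "ay": 0, "az": 0, "gripper": 0},
    {"dx": 0.004, "dy": 0.003, "dz": 0.18, "ax": -0.3, "ay": 0, "az": 0, "gripper": 0},
    {"dx": 0.004, "dy": 0.003, "dz": 0.18, "ax": -0.3, "ay": 0, "az": 0, "gripper": 0}
  ]
}}

```text
time_s: 15.9
tool_pos: [0.588, 0.2544, 0.029]
tcp_rot: [[-0.231, -0.973, 0.004], [-0.973, 0.231, 0.0], [-0.001, -0.004, -1.0]]
wrist_force: [0.5, -0.1, 0.9]
opening: 0.0873
```

```bash
python3 - <<'E'
from h import *
c=manip.calibration("wrist"); im,d=manip.grab_frame("wrist"); save(im,"w7.png")
s=manip.sense(); R=np.array(s["tcp_rot"]); t=np.array(s["tool_pos"]); print(t,np.round(R,3).tolist())
hsv=cv2.cvtColor(im,cv2.COLOR_RGB2HSV); m=cv2.inRange(hsv,(3,150,60),(20,255,255))
for v in range(120,300,25):
    x=np.nonzero(m[v,150:500])[0]
    if len(x)>40: print(v,[(np.round(R.T@(px2w(c,u,v,z=.006)-t),4)[:2]).tolist() for u in (x.min()+150,x.max()+151)])
E
```

```text
[0.58783606 0.25432642 0.02889743] [[-0.231, -0.973, 0.004], [-0.973, 0.231, 0.0], [-0.001, -0.004, -1.0]]
245 [[0.0179, -0.0233], [0.0179, 0.0241]]
270 [[0.0058, -0.0238], [0.0058, 0.024]]
295 [[-0.0068, -0.0238], [-0.0068, 0.024]]
```

View pics/w7.png

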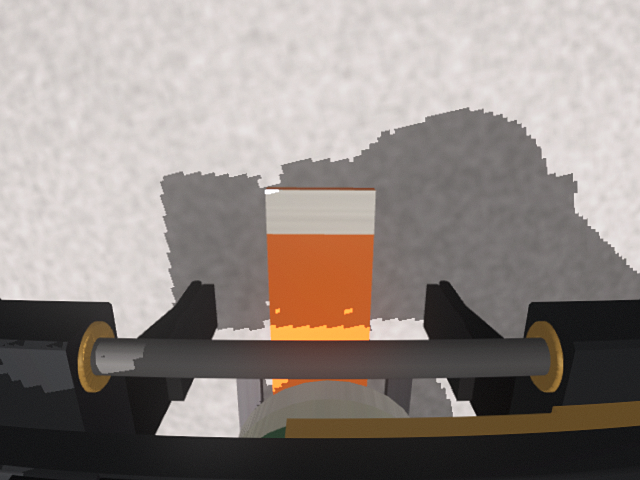

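The panel is centred between the fingers (sides at u 267–375, free end at v≈188), aligned, with the tin clear. Lowering to grip.

{"fn": "jog_arm", "kwargs": {
  "motion": [
    {"dx": 0, "dy": 0, "dz": 0.012, "ax": -0.2, "ay": 0, "az": 0, "gripper": 0},
    {"dx": 0, "dy": 0, "dz": 0.02, "ax": -0.2, "ay": 0, "az": 0, "gripper": 0},
    {"dx": 0, "dy": 0, "dz": 0.026, "ax": -0.2, "ay": 0, "az": 0, "gripper": 0},
    {"dx": 0, "dy": 0, "dz": 0.026, "ax": -0.2, "ay": 0, "az": 0, "gripper": 0},
    {"dx": 0, "dy": 0, "dz": 0.026, "ax": -0.2, "ay": 0, "az": 0, "gripper": 0},
    {"dx": 0, "dy": 0, "dz": 0.026, "ax": -0.2, "ay": 0, "az": 0, "gripper": 0.7},
    {"dx": 0, "dy": 0, "dz": 0.026, "ax": -0.2, "ay": 0, "az": 0, "gripper": 0.7},
    {"dx": 0, "dy": 0, "dz": 0.026, "ax": -0.2, "ay": 0, "az": 0, "gripper": 0.7},
    {"dx": 0, "dy": 0, "dz": 0.026, "ax": -0.2, "ay": 0, "az": 0, "gripper": 0.7},
    {"dx": 0, "dy": 0, "dz": 0.026, "ax": -0.2, "ay": 0, "az": 0, "gripper": 0.7},
    {"dx": 0, "dy": 0, "dz": 0.026, "ax": -0.2, "ay": 0, "az": 0, "gripper": 0.7},
    {"dx": 0, "dy": 0, "dz": 0.026, "ax": -0.2, "ay": 0, "az": 0, "gripper": 0.7}
  ],
  "newtons": 30
}}

```text
time_s: 17.15
tool_pos: [0.588, 0.2544, 0.003]
tcp_rot: [[-0.231, -0.973, 0.001], [-0.973, 0.231, 0.001], [-0.001, -0.001, -1.0]]
wrist_force: [-0.7, -0.0, 0.9]
opening: 0.047
```

{"fn": "jog_arm", "kwargs": {
  "motion": [
    {"dx": 0.005, "dy": 0, "dz": 0, "ax": 0, "ay": 0, "az": 0, "gripper": 0.7},
    {"dx": 0.013, "dy": 0, "dz": 0, "ax": 0, "ay": 0, "az": 0, "gripper": 0.7},
    {"dx": 0.022, "dy": 0, "dz": 0, "ax": 0, "ay": 0, "az": 0, "gripper": 0.7},
    {"dx": 0.031, "dy": 0, "dz": 0, "ax": 0, "ay": 0, "az": 0, "gripper": 0.7},
    {"dx": 0.04, "dy": 0, "dz": 0, "ax": 0, "ay": 0, "az": 0, "gripper": 0.7},
    {"dx": 0.049, "dy": 0, "dz": 0, "ax": 0, "ay": 0, "az": 0, "gripper": 0.7},
    {"dx": 0.058, "dy": 0, "dz": 0, "ax": 0, "ay": 0, "az": 0, "gripper": 0.7},
    {"dx": 0.067, "dy": 0, "dz": 0, "ax": 0, "ay": 0, "az": 0, "gripper": 0.7},
    {"dx": 0.076, "dy": 0, "dz": 0, "ax": 0, "ay": 0, "az": 0, "gripper": 0.7},
    {"dx": 0.083, "dy": 0, "dz": 0, "ax": 0, "ay": 0, "az": 0, "gripper": 0.7},
    {"dx": 0.087, "dy": 0, "dz": 0, "ax": 0, "ay": 0, "az": 0, "gripper": 0.7},
    {"dx": 0.087, "dy": 0, "dz": 0, "ax": 0, "ay": 0, "az": 0, "gripper": 0.7}
  ]
}}

```text
time_s: 18.35
tool_pos: [0.5676, 0.1688, 0.0029]
tcp_rot: [[-0.232, -0.973, 0.0], [-0.973, 0.232, 0.0], [-0.0, -0.0, -1.0]]
wrist_force: [0.5, -1.3, 1.1]
opening: 0.0472
```

```bash
python3 - <<'E'
from h import *
c=manip.calibration("wrist"); im,d=manip.grab_frame("wrist"); c2=manip.calibration("top"); im2,_=manip.grab_frame("top")
s=manip.sense(); R=np.array(s["tcp_rot"]); t=np.array(s["tool_pos"]); print(t,np.round(R,3).tolist(),s["opening"],np.round(s["joints"],2))
A=im2[110:300,85:515]; A=cv2.resize(A,(800,353),interpolation=cv2.INTER_CUBIC)
save(np.vstack([A,cv2.resize(im[100:420],(800,240*1))[:247]]),"c8.png"); save(im,"w8.png"); save(im2,"t8.png")
E
```

```text
[0.56758718 0.16909558 0.00294705] [[-0.231, -0.973, -0.0], [-0.973, 0.231, 0.0], [-0.0, 0.0, -1.0]] 0.04695444274980982 [ 0.56  0.57 -0.32 -0.   -0.68 -0.8 ]
```

View pics/c8.png

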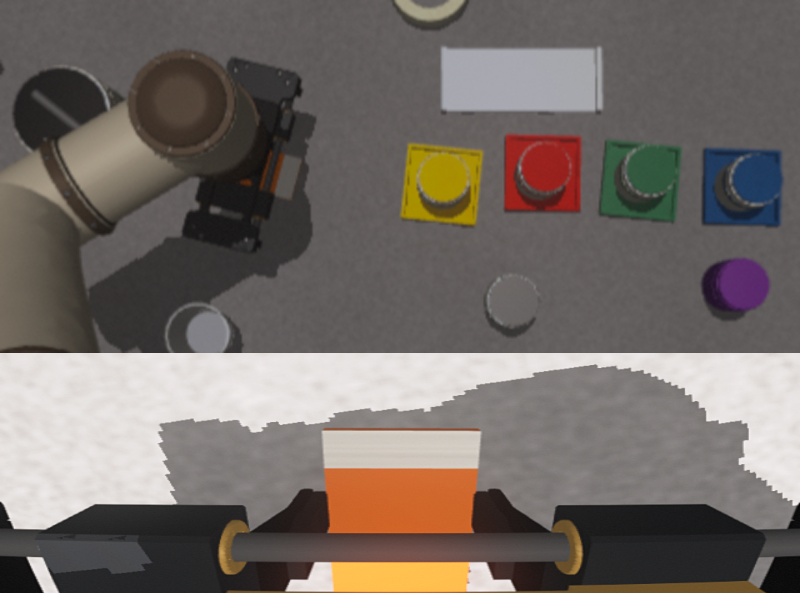

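{"fn": "jog_arm", "kwargs": {
  "motion": [
    {"dx": 0, "dy": 0, "dz": -0.02, "ax": 0, "ay": 0, "az": 0, "gripper": 0.7},
    {"dx": 0, "dy": 0, "dz": -0.06, "ax": 0, "ay": 0, "az": 0, "gripper": 0.7},
    {"dx": 0, "dy": 0, "dz": -0.1, "ax": 0, "ay": 0, "az": 0, "gripper": 0.7},
    {"dx": 0.04, "dy": -0.025, "dz": -0.13, "ax": 0, "ay": 0, "az": -3, "gripper": 0.7},
    {"dx": 0.08, "dy": -0.05, "dz": -0.13, "ax": 0, "ay": 0, "az": -6, "gripper": 0.7},
    {"dx": 0.12, "dy": -0.075, "dz": -0.13, "ax": 0, "ay": 0, "az": -9, "gripper": 0.7},
    {"dx": 0.16, "dy": -0.1, "dz": -0.13, "ax": 0, "ay": 0, "az": -12, "gripper": 0.7},
    {"dx": 0.2, "dy": -0.125, "dz": -0.13, "ax": 0, "ay": 0, "az": -13.2, "gripper": 0.7},
    {"dx": 0.24, "dy": -0.15, "dz": -0.13, "ax": 0, "ay": 0, "az": -13.2, "gripper": 0.7},
    {"dx": 0.27, "dy": -0.168, "dz": -0.13, "ax": 0, "ay": 0, "az": -13.2, "gripper": 0.7},
    {"dx": 0.287, "dy": -0.179, "dz": -0.13, "ax": 0, "ay": 0, "az": -13.2, "gripper": 0.7},
    {"dx": 0.287, "dy": -0.179, "dz": -0.13, "ax": 0, "ay": 0, "az": -13.2, "gripper": 0.7}
  ]
}}

```text
time_s: 19.65
tool_pos: [0.6754, -0.1541, 0.1313]
tcp_rot: [[-0.007, -1.0, -0.002], [-1.0, 0.007, 0.0], [-0.0, 0.002, -1.0]]
wrist_force: [0.4, -0.0, -1.6]
opening: 0.0472
```

{"fn": "jog_arm", "kwargs": {
  "motion": [
    {"dx": 0, "dy": 0, "dz": 0, "ax": 0, "ay": 0, "az": 0, "gripper": 0.7},
    {"dx": 0, "dy": 0, "dz": 0, "ax": 0, "ay": 0, "az": 0, "gripper": 0.7},
    {"dx": 0, "dy": 0, "dz": 0, "ax": 0, "ay": 0, "az": 0, "gripper": 0.7}
  ]
}}

```text
time_s: 19.95
tool_pos: [0.6752, -0.1529, 0.1312]
tcp_rot: [[-0.005, -1.0, -0.002], [-1.0, 0.005, 0.0], [-0.0, 0.002, -1.0]]
wrist_force: [-0.5, 1.0, -1.0]
opening: 0.0468
```

```bash
python3 - <<'E'
from h import *
c=manip.calibration("wrist"); im,d=manip.grab_frame("wrist"); save(im,"w9.png"); np.save("w9.npy",d)
s=manip.sense(); R=np.array(s["tcp_rot"]); t=np.array(s["tool_pos"]); print(t,np.round(R,3).tolist(),s["opening"])
np.savez("w9c.npz",R=R,t=t,**{k:np.array(c[k]) for k in c})
E
```

```text
[ 0.67530854 -0.15292132  0.13142982] [[-0.005, -1.0, -0.002], [-1.0, 0.005, 0.0], [-0.0, 0.002, -1.0]] 0.047491117604017086
```

View pics/w9.png

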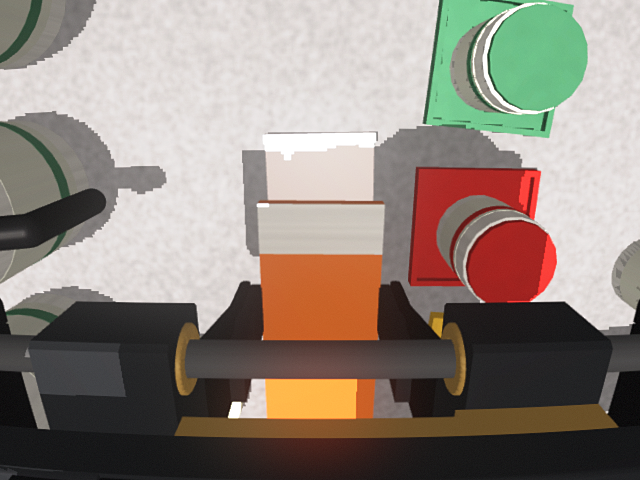

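Visible: rack's far lip outer edge (264,132)–(377,131), rack sides about u=266/374 at v=190, and the held panel's end (258,203)–(384,203).

```bash
python3 - <<'E'
from h import *
c=dict(np.load("w9c.npz")); R=c["R"]; t=c["t"]
f=lambda n,u,v,z:(lambda p:print(n,np.round(p,4),"tool",np.round(R.T@(p-t),4)))(px2w(c,u,v,z=z))
f("lipL",264,132,.012);f("lipR",377,131,.012);f("sideL",266,190,.004);f("sideR",374,190,.004);f("panL",258,203,t[2]+.003);f("panR",384,203,t[2]+.003)
f("panL2",261,280,t[2]+.003);f("panR2",382,280,t[2]+.003)
# crop enlarged
im=cv2.imread("pics/w9.png")[115:265,235:405]; cv2.imwrite("pics/w9c.png",cv2.resize(im,None,fx=4,fy=4,interpolation=cv2.INTER_CUBIC))
c2=manip.calibration("top")
im=cv2.imread("pics/t8.png")[125:180,312:418]; cv2.imwrite("pics/t8c.png",cv2.resize(im,None,fx=7,fy=7,interpolation=cv2.INTER_CUBIC))
E
```

```text
lipL [ 0.7101 -0.2149  0.012 ] tool [ 0.0618 -0.0353  0.1193]
lipR [ 0.638  -0.2151  0.012 ] tool [0.0624 0.0368 0.1195]
sideL [ 0.7113 -0.1757  0.004 ] tool [ 0.0226 -0.0363  0.1274]
sideR [ 0.6379 -0.1752  0.004 ] tool [0.0225 0.0371 0.1275]
panL [ 0.6982 -0.1964  0.1344] tool [ 0.0434 -0.0231 -0.0031]
panR [ 0.6508 -0.1961  0.1344] tool [ 0.0433  0.0243 -0.003 ]
panL2 [ 0.6985 -0.1651  0.1344] tool [ 0.0121 -0.0233 -0.003 ]
panR2 [ 0.6504 -0.1647  0.1344] tool [ 0.0119  0.0249 -0.003 ]
```

View pics/w9c.png

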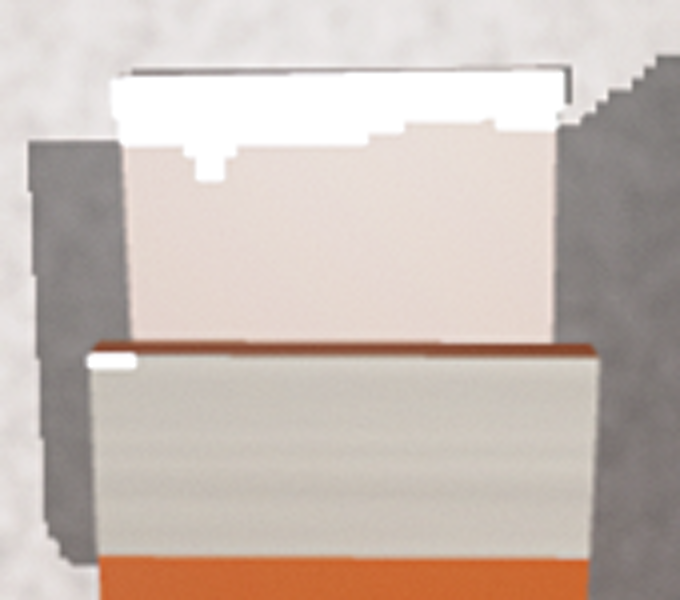

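View pics/t8c.png

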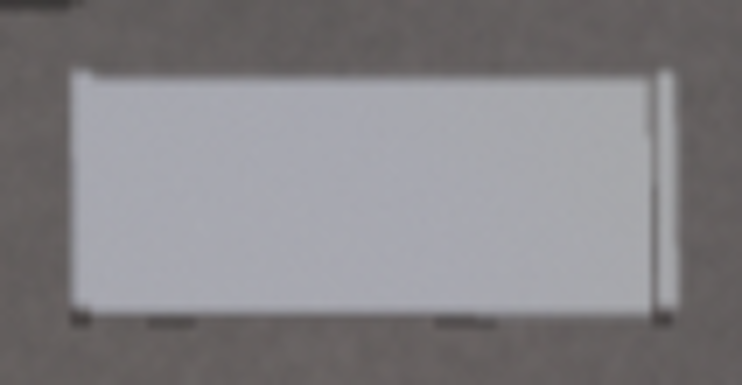

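{"fn": "jog_arm", "kwargs": {
  "motion": [
    {"dx": -0.001, "dy": 0, "dz": 0.03, "ax": 0, "ay": 0, "az": -0.6, "gripper": 0.7},
    {"dx": -0.001, "dy": 0, "dz": 0.06, "ax": 0, "ay": 0, "az": -0.6, "gripper": 0.7},
    {"dx": -0.001, "dy": 0, "dz": 0.085, "ax": 0, "ay": 0, "az": -0.6, "gripper": 0.7},
    {"dx": -0.001, "dy": 0, "dz": 0.1, "ax": 0, "ay": 0, "az": -0.6, "gripper": 0.7},
    {"dx": -0.001, "dy": 0, "dz": 0.11, "ax": 0, "ay": 0, "az": -0.6, "gripper": 0.7},
    {"dx": -0.001, "dy": 0, "dz": 0.11, "ax": 0, "ay": 0, "az": -0.6, "gripper": 0.7},
    {"dx": -0.001, "dy": 0, "dz": 0.11, "ax": 0, "ay": 0, "az": -0.6, "gripper": 0.7},
    {"dx": -0.001, "dy": 0, "dz": 0.11, "ax": 0, "ay": 0, "az": -0.6, "gripper": 0.7}
  ]
}}

```text
time_s: 20.8
tool_pos: [0.6762, -0.152, 0.0231]
tcp_rot: [[0.006, -1.0, 0.001], [-1.0, -0.006, -0.0], [0.0, -0.001, -1.0]]
wrist_force: [-0.7, -0.3, -0.9]
opening: 0.0468
```

```bash
python3 - <<'E'
from h import *
c=manip.calibration("wrist"); im,d=manip.grab_frame("wrist"); save(cv2.resize(im[100:340,180:460],None,fx=2.5,fy=2.5,interpolation=cv2.INTER_CUBIC),"w10.png")
s=manip.sense(); R=np.array(s["tcp_rot"]); t=np.array(s["tool_pos"]); print(t,np.round(R,3).tolist(),s["opening"])
np.savez("w10c.npz",R=R,t=t,**{k:np.array(c[k]) for k in c})
E
```

```text
[ 0.67605958 -0.15197706  0.02298479] [[0.005, -1.0, 0.001], [-1.0, -0.005, 0.0], [-0.0, -0.001, -1.0]] 0.04725809242085371
```

View pics/w10.png

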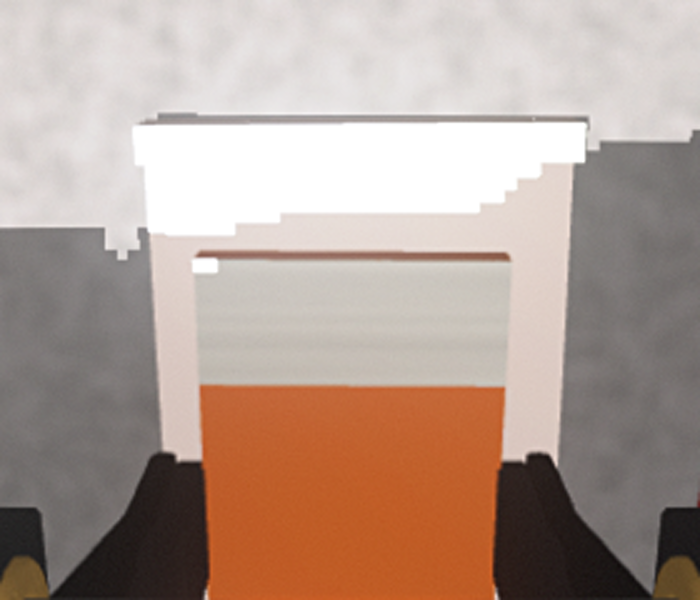

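Lip outer edge runs (133,124)–(586,122) in the crop, rack sides x=157/562 at y=400, panel end top edge (193,258)–(511,261).

```bash
python3 - <<'E'
from h import *
c=dict(np.load("w10c.npz")); R=c["R"]; t=c["t"]
f=lambda n,u,v,z:(lambda p:print(n,np.round(p,4),"tool",np.round(R.T@(p-t),4)))(px2w(c,u/2.5+180,v/2.5+100,z=z))
f("lipL",133,124,.012);f("lipR",586,122,.012);f("sideL",148,235,.004);f("sideR",572,235,.004);f("sideL",157,400,.004);f("sideR",562,400,.004);f("panL",193,258,t[2]+.003);f("panR",511,261,t[2]+.003)
f("pL",208,540,t[2]+.003);f("pR",496,540,t[2]+.003)
E
```

```text
lipL [ 0.711  -0.2137  0.012 ] tool [ 0.0619 -0.0346  0.011 ]
lipR [ 0.639  -0.2143  0.012 ] tool [0.0622 0.0375 0.0109]
sideL [ 0.7109 -0.194   0.004 ] tool [ 0.0422 -0.0346  0.019 ]
sideR [ 0.6384 -0.1944  0.004 ] tool [0.0422 0.0379 0.0189]
sideL [ 0.7108 -0.164   0.004 ] tool [ 0.0122 -0.0347  0.019 ]
sideR [ 0.6383 -0.1643  0.004 ] tool [0.0121 0.0378 0.019 ]
panL [ 0.7001 -0.1951  0.026 ] tool [ 0.0432 -0.0238 -0.003 ]
panR [ 0.6521 -0.1948  0.026 ] tool [ 0.0427  0.0242 -0.003 ]
pL [ 0.6995 -0.1477  0.026 ] tool [-0.0041 -0.0235 -0.003 ]
pR [ 0.6522 -0.1479  0.026 ] tool [-0.0042  0.0238 -0.003 ]
```

{"fn": "jog_arm", "kwargs": {
  "motion": [
    {"dx": -0.001, "dy": 0.0014, "dz": 0.006, "ax": 0, "ay": 0, "az": 0, "gripper": 0.7},
    {"dx": -0.001, "dy": 0.0014, "dz": 0.012, "ax": 0, "ay": 0, "az": 0, "gripper": 0.7},
    {"dx": -0.001, "dy": 0.0014, "dz": 0.0155, "ax": 0, "ay": 0, "az": 0, "gripper": 0.7},
    {"dx": -0.001, "dy": 0.0014, "dz": 0.0155, "ax": 0, "ay": 0, "az": 0, "gripper": 0.7},
    {"dx": -0.001, "dy": 0.0014, "dz": 0.0155, "ax": 0, "ay": 0, "az": 0, "gripper": 0.7},
    {"dx": -0.001, "dy": 0.0014, "dz": 0.0155, "ax": 0, "ay": 0, "az": 0, "gripper": 0.7}
  ]
}}

```text
time_s: 21.45
tool_pos: [0.6746, -0.151, 0.0073]
tcp_rot: [[0.005, -1.0, 0.001], [-1.0, -0.005, 0.0], [-0.0, -0.001, -1.0]]
wrist_force: [1.2, 1.2, -1.6]
opening: 0.047
```

{"fn": "jog_arm", "kwargs": {
  "motion": [
    {"dx": 0, "dy": 0, "dz": 0.0006, "ax": 0, "ay": 0, "az": 0, "gripper": 0.7},
    {"dx": 0, "dy": 0, "dz": 0.0006, "ax": 0, "ay": 0, "az": 0, "gripper": 0.7},
    {"dx": 0, "dy": 0, "dz": 0.0006, "ax": 0, "ay": 0, "az": 0, "gripper": 0.2},
    {"dx": 0, "dy": 0, "dz": 0.0006, "ax": 0, "ay": 0, "az": 0, "gripper": 0.2},
    {"dx": 0, "dy": 0, "dz": 0.0006, "ax": 0, "ay": 0, "az": 0, "gripper": 0.2},
    {"dx": 0, "dy": 0, "dz": 0.0006, "ax": 0, "ay": 0, "az": 0, "gripper": 0.2},
    {"dx": 0, "dy": 0, "dz": -0.02, "ax": 0, "ay": 0, "az": 0, "gripper": 0.2},
    {"dx": 0, "dy": 0, "dz": -0.06, "ax": 0, "ay": 0, "az": 0, "gripper": 0.2},
    {"dx": 0, "dy": 0, "dz": -0.11, "ax": 0, "ay": 0, "az": 0, "gripper": 0.2},
    {"dx": 0, "dy": 0, "dz": -0.15, "ax": 0, "ay": 0, "az": 0, "gripper": 0.2},
    {"dx": 0, "dy": 0, "dz": -0.18, "ax": 0, "ay": 0, "az": 0, "gripper": 0.2}
  ]
}}

```text
time_s: 22.55
tool_pos: [0.6753, -0.1512, 0.1911]
tcp_rot: [[0.006, -1.0, 0.005], [-1.0, -0.006, -0.0], [0.0, -0.005, -1.0]]
wrist_force: [0.6, 0.3, 0.6]
opening: 0.0695
```

{"fn": "jog_arm", "kwargs": {
  "motion": [
    {"dx": 0, "dy": 0, "dz": -0.04, "ax": 0, "ay": 0, "az": 0, "gripper": 0.2},
    {"dx": 0.3, "dy": 0.275, "dz": -0.05, "ax": 0, "ay": 0, "az": 0, "gripper": 0.2},
    {"dx": 0.3, "dy": 0.275, "dz": -0.05, "ax": 0, "ay": 0, "az": 0, "gripper": 0.2},
    {"dx": 0.3, "dy": 0.275, "dz": -0.05, "ax": 0, "ay": 0, "az": 0, "gripper": 0.2},
    {"dx": 0.3, "dy": 0.275, "dz": -0.05, "ax": 0, "ay": 0, "az": 0, "gripper": 0.2},
    {"dx": 0.3, "dy": 0.275, "dz": -0.05, "ax": 0, "ay": 0, "az": 0, "gripper": 0.2},
    {"dx": 0.3, "dy": 0.275, "dz": -0.05, "ax": 0, "ay": 0, "az": 0, "gripper": 0.2},
    {"dx": 0.3, "dy": 0.275, "dz": -0.05, "ax": 0, "ay": 0, "az": 0, "gripper": 0.2},
    {"dx": 0.3, "dy": 0.275, "dz": -0.05, "ax": 0, "ay": 0, "az": 0, "gripper": 0.2},
    {"dx": 0.3, "dy": 0.275, "dz": -0.05, "ax": 0, "ay": 0, "az": 0, "gripper": 0.2},
    {"dx": 0.3, "dy": 0.275, "dz": -0.05, "ax": 0, "ay": 0, "az": 0, "gripper": 0.2}
  ]
}}

```text
time_s: 23.65
tool_pos: [0.4005, -0.4539, 0.2398]
tcp_rot: [[0.002, -1.0, 0.005], [-1.0, -0.002, -0.0], [0.0, -0.005, -1.0]]
wrist_force: [0.6, -0.1, -0.0]
opening: 0.0697
```

```bash
python3 - <<'E'
from h import *
c=manip.calibration("top"); im,d=manip.grab_frame("top"); save(im,"t11.png")
A=cv2.resize(im[120:240,85:515],(800,223),interpolation=cv2.INTER_CUBIC)
B=cv2.resize(im[130:175,312:418],(800,340),interpolation=cv2.INTER_CUBIC)
save(np.vstack([A,B]),"c11.png")
hsv=cv2.cvtColor(im,cv2.COLOR_RGB2HSV)[125:180,312:418]
H=np.array(hsv); m=cv2.inRange(hsv,(3,120,60),(20,255,255))
cn=max(cv2.findContours(m,0,1)[0],key=cv2.contourArea); P=np.array([px2w(c,p[0]+312,p[1]+125,z=.01)[:2] for p in cn[:,0]],np.float32); print(cv2.minAreaRect(P))
o=cv2.imread("pics/top0.png"); g=np.array([[cv2.absdiff(cv2.cvtColor(im,cv2.COLOR_RGB2BGR),o)[140:210,90:150].mean()]]); print("bigtin diff",g)
E
```

```text
((0.6744250655174255, -0.1159774661064148), (0.04675430804491043, 0.11733688414096832), 0.6228236556053162)
bigtin diff [[2.24769841]]
```

View pics/c11.png

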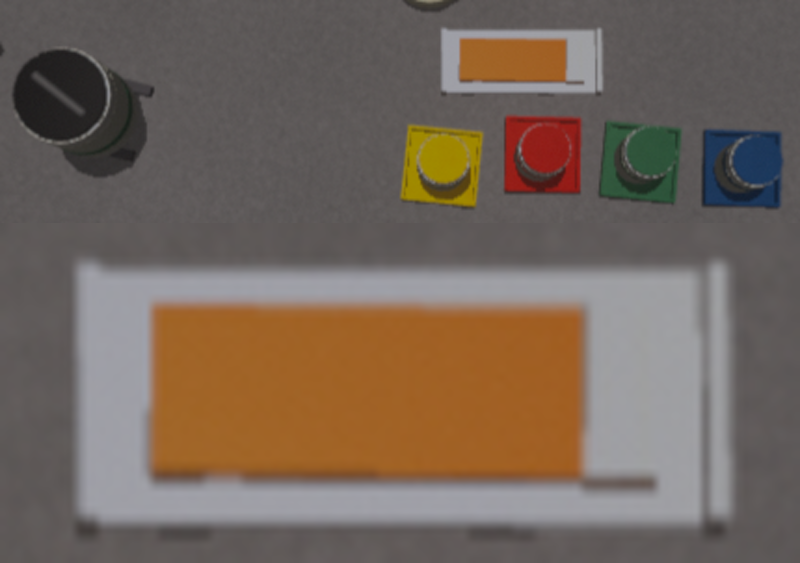

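The final top view shows the panel centred in the rack: 73 px margins at both ends, and sides equal after parallax correction. All four tins stand in their trays and the big tin hasn't moved. Handing in.

```bash
python3 -c "
from rig import manip
print(manip.sign_off())"
```

```text
the job is handed in; nothing more can be done
None
```

The bench is tidied and I handed the job in at about 24 s of robot time, well inside the 118 s limit. No verdict came back.

- **Tins:** I stood the red, blue and yellow tins in their own trays, in that order. The green tin was not touched.
- **Panel:** I gripped it by its long edges, slid it 85 mm out from under the big tin, then lifted it and laid it in the white rack.
- **Last checks:** The final top picture showed all four small tins upright in their trays. The panel sat evenly between the rack's end lips, with about 20 px-equal margins. Its long sides looked a few millimetres off, and equal only after I corrected by estimate for camera parallax. The big tin looked the same as at the start, and the arm was clear of everything.
- **Disagreements:** The top and wrist cameras differed by 2–3 mm on several positions, and by about 7 mm on my first reading of the blue tray. A closer look settled that one.

The forces I saw at the end of each move stayed under about 7 N. I did not check the peaks during moves.

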